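# Riddle the washed stoppers from the bottle

### The arm

A 7-joint arm with a two-finger parallel gripper is mounted at the origin on a cart in front of the work surface, level with it; the furniture and walls round the work are solid. World frame = base frame: x ahead of the robot, y to its left, z up, the work surface at z = 0. Lengths are in m, angles in rad, forces in N, time in s.
With the tool pointing down it reaches from about 0.425 to 0.825 m from the base axis. Payload 3.6 kg.
Tool frame: the origin (TCP) lies where the fingers leave the gripper's body, on its centre line; the fingertips stand 73 mm ahead of it and the grasp point (between the pads) lies 54 mm ahead of it; z points along the fingers, y is the line along which they close (so a half turn about z gives the same grasp; the last joint's range is limited). The gripper opens to 85 mm and grips with 20 to 120 N. Pads are 22 mm wide; open, the fingers measure 114 mm over their backs; the gripper's body (76 mm by 85 mm) begins 54 mm behind the grasp point. The pads swing forward as they close: fully open they stand 13 mm farther back than shut.
Start: joints at [-1.329, 0.615, -0.013, 1.423, 0.008, 1.103, -0.04], TCP at [0.173, 0.627, 0.304] pointing down, gripper open.
Joint ranges: [-3.12, 3.12], [-0.3, 2.06], [-1.34, 1.32], [0.26, 2.42], [-1.36, 4.5], [0.01, 1.98], [-2.84, 2.84]. Speed limits (rad/s): [2.79, 2.79, 3.14, 3.14, 3.14, 3.14, 3.14].

### API

Orientations are given as a unit quaternion [x, y, z, w].
In Python, from station import arm, snapshot, camera_info, ticket gives the robot as it stands. Calls block until the motion is done:
- arm.movep(position, orientation): joint-space move of the TCP to a pose.
- arm.line_to(position, velocity=0.15, ori=None): straight line of the TCP; ori=None keeps the orientation; velocity is the mean speed in m/s.
- arm.move_j(angles): joint-space move.
- arm.move_gripper(opening, effort=None): opening from 0.0 (shut) to 1.0 (fully open); effort is the grip in N (None keeps the last); returns when the fingers have stopped.
- arm.pause(seconds).
- arm.ik(position, orientation): joint angles nearest the present ones, or None.
- snapshot(name): name is "side" or "top"; returns the picture (384x512x3 uint8, blue, green, red); there is no depth.
- camera_info(name): a dict with "fx", "fy", "cx", "cy" (pixels), "dist_coeffs" ([k1, k2, p1, p2, k3] as OpenCV has them; the pictures are not rectified), "R" (3x3) and "t" (3): a world point X has camera coordinates R X + t. Camera axes: x right, y down, z forward; pixel columns grow to the right and rows downward; lengths in m; the calibration is good to about 2 mm. A picture is of the moment at which its call begins. camera_info takes no time and is no camera call.
A pose or a line that the arm cannot do raises arm.MotionError and nothing moves.
- ticket.finish_job(): hands the job in; it is judged then, once.
Readings, each from a call of its own:
- arm.read_time(): time.
- arm.read_joint_positions(): joint angles.
- arm.read_dq(): joint speeds.
- arm.read_effort(): joint torques, N m.
- arm.read_tool_pos(): TCP position.
- arm.read_eef_rot(): TCP orientation.
- arm.read_ft_force(): force on the tool from outside, world axes, zero at the start.
- arm.read_wrist_torque(): the same for the moment, N m.
- arm.read_opening(): opening from 0.0 (shut) to 1.0 (fully open).
- arm.read_finger_force(): force on a finger pad.
Only numpy, scipy, OpenCV 4.12 (cv2) and the standard library are available. Lean on these libraries where they do the work, as an engineer would, in place of code of your own. Each camera call takes 0.05 s, during which the arm holds its last target. There are 200 camera calls.

### The job

Carry the blue scoop, level and with everything in it, to the loading shelf of the sorting grate, stand it there with its spout over the steel chute and let go of it. Then take it by the tail handle at its back and tip it on the shelf so that all its pieces go down onto the grate; afterwards stand it level on the shelf again. The orange stoppers must end in the pan under the bars; pick the brown bottle that stays on top off the grate, lay it in the white tray and leave the other glassware and bottles alone.

Things in the scene. Friction and masses are not known exactly. Their poses are not given: they have to be found in the camera images.
- stand: fixed white and steel sorting stand. Origin on the worktop under the far edge of its loading shelf (shelf, chute and grate meet in that order along x), x along the pouring direction, horizontal, z up. From x 0 to 260 it has side walls at y +-98, 89 mm high, an end wall at x 260, and a pan under the grate, its floor 4 mm above the worktop
- grate (a point): middle of the grate, top of the bars (stand frame x 150, y 0, z 51 mm). Four round bars 6 mm thick along the stand's x at y -60, -20, 20, 60 mm (gaps 34 mm), falling away gently: tops 55 mm above the worktop at x 70, 46 mm at x 260. Two upright stop pins (6 mm thick, top at 88 mm) at x 230, y +-28 keep the bottle 30 mm from the end wall; it usually rolls down to them
- shelf (a point): point on top of the loading shelf where the scoop's origin belongs (stand frame x -55, y 0, z 110 mm), axes as the stand. Shelf: flat white plate, stand x -105 to 0, y +-104 mm, top 110 mm above the worktop. From its edge at x 0 a steel chute falls to 56 mm height at x 70
- scoop: loose blue open scoop tub, about 0.35 kg empty. Origin under the centre of its flat floor, x towards its pouring spout, z up. Floor 100 (x) x 126 (y) mm, 3 thick, walls 42 high at the back and sides; from x 50 the spout rises at 28 degrees to its lip at x 87, 20 mm high. A steel bail stands over its middle. Tips about its lower front edge (x 50, z 0). A bead 2 mm high across the floor keeps the bottle against the spout
- bail (a point): centre of the black grip bar of the bail, 100 mm above the scoop's underside: 12 (x) x 76 (y) x 16 (z) mm; for carrying
- tail: tail handle, part of the scoop: black round stick 15 mm thick pointing straight back (-x) from the back wall, origin where it leaves the wall (scoop frame x -50, z 28 mm), grip from 12 to 100 mm behind it, axes as the scoop
- tail_grip (a point): middle of the tail handle's grip (scoop frame x -112, y 0, z 28 mm)
- bottle_mid (a point): centre of the brown glass bottle, 44 mm diameter, 95 mm long, black cap; its z axis runs along the bottle to the cap; starts lying in the scoop, across it (along the scoop's y)
- stopper0_mid (a point): centre of an orange tapered stopper, 18 to 22 mm diameter, 22 mm high, loose in the scoop
- stopper1_mid (a point): as stopper0
- stopper2_mid (a point): as stopper0
- stopper3_mid (a point): as stopper0
- tray: fixed shallow white tray, origin under its centre; 150 (x) x 210 (y) mm, rim 15 mm high, floor 3 mm above the worktop
- white_bottle: bystander: white bottle with a white cap, 63 mm wide, 118 mm tall; origin under its centre
- tall_beaker: bystander: clear beaker, 52 mm wide, 68 mm tall; origin under its centre
- red_bulb: bystander: dark red pipette bulb standing, 49 mm wide, 79 mm tall; origin under its centre
- bottle: the brown bottle itself; origin at the centre of its base, z along it to the cap (its centre is point bottle_mid)

How it is judged:
By the outcome, as a careful person would: the job done as asked, in the order asked, and still so for the second after the job is handed in, with the robot touching nothing.
It also fails if it takes over 72 s, if anything falls off the work surface, if the arm or the gripper's body presses on something with over 40 N, if the wrist force passes 120 N, or if a joint passes its speed limit or range.

## Working session

There is one attempt and no reset: what is moved stays moved. The work goes in short steps, each a Python script; the robot and the scene stay as the last script left them, time stands still between calls to the robot, and variables do not carry over. Pictures are saved under pics/ and viewed, at most 12 in all, crops included, and the job is handed in when it is done.

```bash
mkdir -p pics; ls; python3 - <<'E'
from station import arm, snapshot, camera_info
import cv2, numpy as np
for n in("side","top"):
    cv2.imwrite(f"pics/{n}0.png",snapshot(n)); c=camera_info(n)
    print(n,c["fx"],c["cx"],c["cy"],c["dist_coeffs"],np.round(-np.array(c["R"]).T@np.array(c["t"]),3),np.round(c["R"],3).tolist())
print(arm.read_time(),arm.read_eef_rot(),arm.read_tool_pos())
E
```

```text
pics
side 427.3018811945169 246.29068224365594 195.79462522223565 [-0.13201242  0.          0.          0.          0.        ] [ 0.637 -0.956  0.913] [[0.999, 0.05, -0.01], [0.026, -0.673, -0.739], [-0.043, 0.738, -0.673]]
top 453.8844538865602 263.3433307254215 190.90326412778015 [-0.16790957  0.          0.          0.          0.        ] [ 0.488 -0.058  1.593] [[0.0, -1.0, 0.0], [-0.998, -0.0, -0.068], [0.068, -0.0, -0.998]]
0.1 [ 1.33976816e-01  9.90983772e-01 -1.16250312e-03 -1.60767957e-04] [0.17245748 0.62614743 0.30286016]
```

View pics/top0.png

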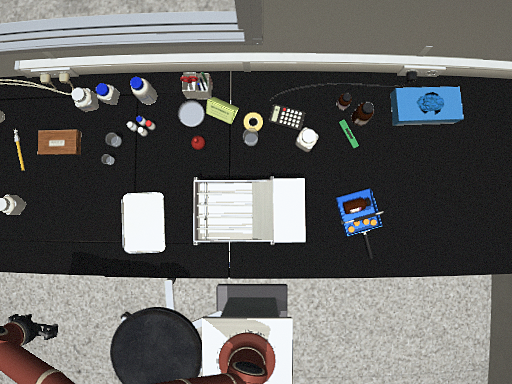

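View pics/side0.png

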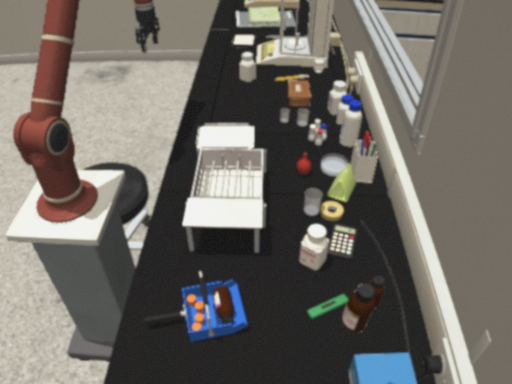

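The top view shows the shelf (≈288,210), the grate to its left, the tray at (143,222), and the scoop at (360,213) with its tail towards the robot. I'll zoom in on the scoop and stand.

```bash
cat > h.py <<'E'
import cv2, numpy as np
from station import arm, snapshot, camera_info
def ray(n,p):
    c=camera_info(n);K=np.array([[c["fx"],0,c["cx"]],[0,c["fy"],c["cy"]],[0,0,1.]])
    u=cv2.undistortPoints(np.array(p,float).reshape(-1,1,2),K,np.array(c["dist_coeffs"],float)).reshape(-1,2)
    R=np.array(c["R"]);o=-R.T@np.array(c["t"])
    return o,np.c_[u,np.ones(len(u))]@R
def plane(n,p,z):
    o,d=ray(n,p); return o+d*((z-o[2])/d[:,2:])
def proj(n,X):
    c=camera_info(n);K=np.array([[c["fx"],0,c["cx"]],[0,c["fy"],c["cy"]],[0,0,1.]])
    return cv2.projectPoints(np.array(X,float).reshape(-1,1,3),cv2.Rodrigues(np.array(c["R"]))[0],np.array(c["t"],float),K,np.array(c["dist_coeffs"],float))[0].reshape(-1,2)
def tri(pt,ps):
    """two-view point"""
    A=np.zeros((3,3));b=np.zeros(3)
    for n,p in(("top",pt),("side",ps)):
        o,d=ray(n,[p]);d=d[0]/np.linalg.norm(d[0]);M=np.eye(3)-np.outer(d,d);A+=M;b+=M@o
    return np.linalg.solve(A,b)
def crop(img,x0,y0,w,h,s):
    return cv2.resize(img[y0:y0+h,x0:x0+w],None,fx=s,fy=s,interpolation=cv2.INTER_CUBIC)
E
python3 - <<'E'
from h import *
t=cv2.imread("pics/top0.png");s=cv2.imread("pics/side0.png")
a=crop(t,185,165,200,100,4)           # 800x400 
b=crop(s,140,260,120,90,3.3) 
c=crop(t,325,180,70,85,3.5)
o=np.zeros((600,800,3),np.uint8)
a=cv2.resize(a,(600,300));o[:300,:600]=a;o[300:300+297,:396]=b
d=cv2.resize(c,(245,297));o[300:597,400:645]=d
cv2.imwrite("pics/c1.png",o)
# white shelf
g=t[170:250,185:310];m=(g.min(2)>200).astype(np.uint8)
def rect(m,off,nm):
    for q in cv2.findContours(m,0,1)[0]:
        if cv2.contourArea(q)>60: print(nm,cv2.minAreaRect(q+np.array(off)),cv2.contourArea(q),cv2.boundingRect(q+np.array(off)))
m2=(t.min(2)>225).astype(np.uint8);m2[:170]=0;m2[250:]=0;m2[:,320:]=0;rect(m2,(0,0),"white")
hsv=cv2.cvtColor(t,cv2.COLOR_BGR2HSV);mb=cv2.inRange(hsv,(100,120,60),(125,255,255));mb[:170]=0;rect(cv2.morphologyEx(mb,cv2.MORPH_CLOSE,np.ones((9,9))),(0,0),"blue")
E
```

```text
white ((228.0, 229.0), (8.0, 46.0), 90.0) 164.5 (205, 225, 47, 9)
white ((229.5, 221.0), (6.0, 43.0), 90.0) 248.0 (208, 218, 44, 7)
white ((224.5, 209.5), (33.0, 53.0), 90.0) 913.0 (198, 193, 54, 34)
white ((143.51918029785156, 220.82513427734375), (57.24033737182617, 40.10543441772461), 88.66777801513672) 2145.5 (123, 192, 42, 58)
white ((229.5, 187.5), (9.0, 43.0), 90.0) 276.0 (208, 183, 44, 10)
white ((288.5, 209.5), (63.0, 31.0), 90.0) 1898.5 (273, 178, 32, 64)
blue ((358.4433898925781, 211.80184936523438), (40.79608154296875, 38.59831619262695), 74.05460357666016) 1454.0 (336, 188, 47, 49)
```

View pics/c1.png

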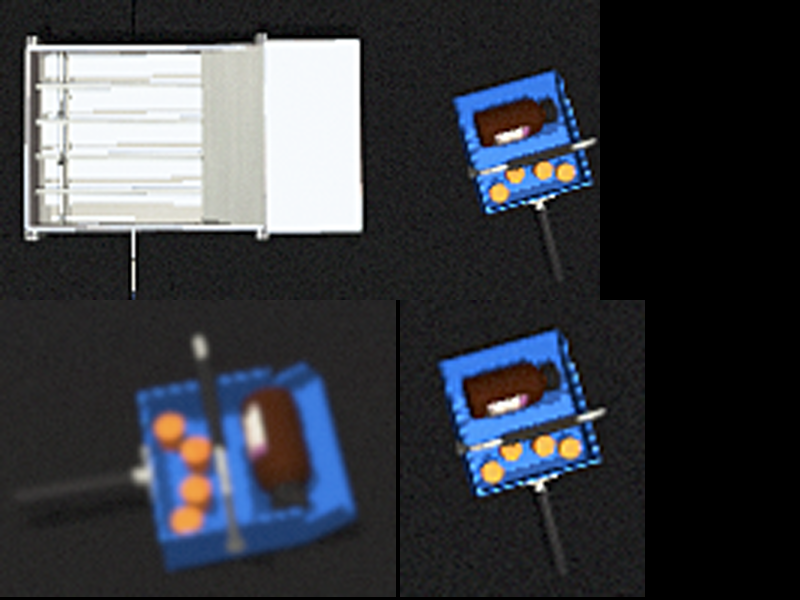

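The crop shows four stoppers behind the bail, the bottle by the spout, and the tail stub at top px ≈(365,233). The shelf is the white rectangle with u from 273 to 305 and v from 178 to 242. Next I'll compute the poses.

```bash
python3 - <<'E'
from h import *
np.set_printoptions(precision=4,suppress=True)
t=cv2.imread("pics/top0.png");s=cv2.imread("pics/side0.png")
# shelf: half-level edges via threshold, at z=.11
g=t.min(2);
def lr(m,z,nm,n="top"):
    q=max(cv2.findContours(m,0,1)[0],key=cv2.contourArea); r=cv2.minAreaRect(q)
    r=(r[0],(r[1][0]+1,r[1][1]+1),r[2]); P=plane(n,cv2.boxPoints(r),z); print(nm,"centre",P.mean(0),"sides",[np.linalg.norm(P[i]-P[i+1])for i in(0,1)],P[:,:2].tolist())
m=(g>150).astype(np.uint8);z=np.zeros_like(m);z[170:250,276:315]=m[170:250,276:315];lr(z,.11,"shelf part")
z=np.zeros_like(m);z[185:260,110:175]=m[185:260,110:175];lr(z,.015,"tray")
# shelf outer edge line fit (right edge, top and bottom edges), subpixel profile
def edge(prof,th=130):
    i=np.where((prof[:-1]>th)!=(prof[1:]>th))[0]; return i+ (prof[i]-th)/(prof[i]-prof[i+1])
gf=g.astype(float)
R=[(edge(gf[v,295:315])[-1]+295,v) for v in range(184,236,4)]
T=[(u,edge(gf[170:190,u])[0]+170) for u in range(277,303,3)]
B=[(u,edge(gf[230:250,u])[-1]+230) for u in range(277,303,3)]
for nm,e in(("outer",R),("far",T),("near",B)):
    P=plane("top",e,.11)[:,:2]; d=P-P.mean(0); print(nm,P.mean(0),np.linalg.svd(d)[2][0])
# scoop
rim=[(347.3,236),(382.3,226.3)];lip=[(336.7,197.3),(369.3,188.7)];tail=[(365,233.3),(371,257.7)]
a=plane("top",rim,.042);b=plane("top",lip,.02);c=plane("top",tail,.028)
print("rim",a,np.linalg.norm(a[1]-a[0]),"lip",b,np.linalg.norm(b[1]-b[0]),"tail",c)
for P in(a,b): d=P[0]-P[1];print("yaw",np.degrees(np.arctan2(d[1],d[0]))-90)
d=c[0]-c[1];print("yaw tail",np.degrees(np.arctan2(d[1],d[0])))
# side bail posts (crop 3.3 off 140,260): far top (200,342-300), near (235,545-300)
print("lip-rim mid dist",np.linalg.norm(b.mean(0)-a.mean(0)))
pt=[(342.7,222.5),(382.6,212.2)]
print("bail ends z.1",plane("top",pt,.1))
E
```

```text
shelf part centre [ 0.527  -0.1469  0.11  ] sides [np.float64(0.09865901098666097), np.float64(0.2128330408347135)] [[0.6332602487349597, -0.09787389468068226], [0.633361330770996, -0.19653285388504485], [0.4205305744448791, -0.19554673391065275], [0.42071859518059546, -0.09764984254932002]]
tray centre [0.4849 0.367  0.015 ] sides [np.float64(0.1587877348292223), np.float64(0.2145900931030593)] [[0.5895608301890023, 0.45187777361949366], [0.5956205393709486, 0.29320570721577643], [0.38129141550749257, 0.28262578652122605], [0.3733185073004931, 0.4402224202049131]]
outer [ 0.5332 -0.1933] [-0.9999 -0.011 ]
far [ 0.6326 -0.1422] [ 0.009 -1.   ]
near [ 0.4222 -0.1417] [ 0.0189 -0.9998]
rim [[ 0.439  -0.3458  0.042 ]
 [ 0.4715 -0.4686  0.042 ]] 0.12700990566631853 lip [[ 0.5731 -0.3137  0.02  ]
 [ 0.6032 -0.4297  0.02  ]] 0.11979262809164441 tail [[ 0.4475 -0.4107  0.028 ]
 [ 0.3627 -0.4314  0.028 ]]
yaw 14.8433289876276
yaw 14.575114391208345
yaw tail 13.741165994653674
lip-rim mid dist 0.13929685915773332
bail ends z.1 [[ 0.4854 -0.32    0.1   ]
 [ 0.519  -0.4548  0.1   ]]
```

```bash
cat >> h.py <<'E'
from scipy.spatial.transform import Rotation as Ro
UP=np.array([0,0,1.])
SC=np.array([.5037,-.394,0]);SCY=np.radians(14.6)
STY=np.radians(90.7);SX=np.array([np.cos(STY),np.sin(STY),0]);SY=np.array([-SX[1],SX[0],0])
ST=np.array([.5260,-.0875,0])
G=.054
def st(x,y,z): return ST+SX*x+SY*y+UP*z
def q(y,z): return Ro.from_matrix(np.c_[np.cross(y,z),y,z]).as_quat()
def pose(g,y,z): return list(np.asarray(g)-G*np.asarray(z)), list(q(y,z))   # tcp pose for a grasp point
def down(g,yaw,s=1):
    return pose(g,s*np.array([np.cos(yaw),np.sin(yaw),0]),-UP)
def tailpose(th,alpha,s=1,xg=-.112,piv=-.005,dz=0):
    """grasp on the tail with the scoop tipped by th about its front edge"""
    r=np.array([xg-.05,.028]);c,n=np.cos(th),np.sin(th)
    g=st(piv+r[0]*c+r[1]*n,0,.110+dz-r[0]*n+r[1]*c)
    a=alpha-th
    return pose(g,s*SY,np.sin(a)*SX-np.cos(a)*UP)
E
python3 - <<'E'
from h import *
np.set_printoptions(precision=2,suppress=True)
f=lambda p:arm.ik(*p)
pr=lambda n,j:print(n,None if j is None else np.array(j))
for s in(1,-1):
    print(s); pr("bail",f(down(SC+.1*UP,SCY,s)));pr("bail up",f(down(SC+.26*UP,SCY,s)))
    pr("place",f(down(st(-.055,0,.21),STY,s)));pr("place up",f(down(st(-.055,0,.26),STY,s)))
    for al in(0,20,40,55):
        pr(("tail",al),f(tailpose(0,np.radians(al),s)));pr(" tip30",f(tailpose(np.radians(30),np.radians(al),s)));pr(" tip60",f(tailpose(np.radians(60),np.radians(al),s)))
    pr("bottle",f(down(st(.205,0,.073),STY,s)));pr("tray",f(down([.485,.367,.03],STY,s)))
E
```

```text
1
bail [ 0.34  0.82  0.52  1.62 -0.51  0.84  1.32]
bail up [ 0.07  0.85  1.18  1.46 -0.78  1.35  1.55]
place [ 0.06  0.51  0.24  1.79 -0.15  0.87  1.96]
place up [-0.01  0.46  0.36  1.72 -0.19  0.99  1.99]
('tail', 0) [-0.18  0.93  1.13  1.76 -0.95  1.11 -1.85]
 tip30 [ 0.14  0.52 -0.06  1.86  0.76  0.87  2.71]
 tip60 [-0.06  0.62 -0.25  1.9   1.15  1.4   2.16]
('tail', 20) [ 0.    1.02  1.13  1.62 -1.05  1.52 -1.74]
 tip30 [-0.37  0.76  1.13  1.78 -0.66  0.97 -2.15]
 tip60 [ 0.    0.49 -0.16  1.85  0.88  1.12  2.48]
('tail', 40) [ 0.16  1.15  1.13  1.48 -1.15  1.91 -1.67]
 tip30 [-0.17  0.82  1.13  1.67 -0.86  1.35 -1.94]
 tip60 [ 0.74  0.67 -1.15  1.76  0.96  1.37  2.45]
('tail', 55) [ 0.36  1.1   0.75  1.38 -1.04  1.92 -1.8 ]
 tip30 [-0.03  0.9   1.13  1.58 -0.98  1.64 -1.84]
 tip60 [-0.47  0.66  1.14  1.74 -0.58  1.1  -2.3 ]
bottle [-0.22  0.69 -0.06  1.93  0.07  0.53  1.25]
tray [-0.64  0.83 -0.07  1.74  0.1   0.58  0.81]
-1
bail [ 0.08  1.05  1.13  1.63 -1.03  1.16 -1.41]
bail up [ 0.08  0.83  1.13  1.46 -0.75  1.33 -1.62]
place [-0.4   0.72  1.08  1.8  -0.72  1.08 -0.61]
place up [-0.46  0.73  1.25  1.74 -0.74  1.23 -0.58]
('tail', 0) [ 0.04  0.72  0.62  1.75 -0.54  0.84  0.92]
 tip30 [-0.41  0.65  0.82  1.87  0.08  0.64  0.21]
 tip60 [-0.71  0.73  0.78  1.92  0.76  0.88 -0.61]
('tail', 20) [ 0.33  0.76  0.39  1.61 -0.6   1.12  1.01]
 tip30 [-0.31  0.69  0.98  1.78 -0.53  0.91  0.86]
 tip60 [-0.59  0.59  0.76  1.87  0.43  0.81 -0.22]
('tail', 40) [ 0.55  0.87  0.2   1.47 -0.66  1.4   1.05]
 tip30 [-0.01  0.67  0.75  1.66 -0.63  1.16  0.98]
 tip60 [-0.45  0.52  0.78  1.8  -0.03  0.86  0.27]
('tail', 55) [ 0.68  0.98  0.08  1.37 -0.7   1.59  1.05]
 tip30 [ 0.23  0.69  0.54  1.58 -0.68  1.35  1.01]
 tip60 [-0.32  0.53  0.81  1.74 -0.35  1.01  0.6 ]
bottle [-0.62  0.76  0.57  1.94 -0.67  0.64 -1.18]
tray [-1.    0.9   0.55  1.75 -0.68  0.7  -1.64]
```

```bash
python3 - <<'E'
from h import *
arm.move_gripper(.6,100)
arm.movep(*down(SC+.24*UP,SCY)); print(arm.read_time())
p,o=down(SC+.1*UP,SCY); arm.line_to(p,.15,o)
print("ft",arm.read_ft_force(),arm.read_tool_pos())
cv2.imwrite("pics/sg.png",snapshot("side"));cv2.imwrite("pics/tg.png",snapshot("top"))
arm.move_gripper(0.,100);print("op",arm.read_opening(),arm.read_finger_force(),"ft",arm.read_ft_force())
p,o=down(SC+.11*UP,SCY); arm.line_to(p,.03,o);print("ft",arm.read_ft_force(),arm.read_wrist_torque(),arm.read_time())
cv2.imwrite("pics/s1.png",snapshot("side"));cv2.imwrite("pics/t1.png",snapshot("top"))
s=cv2.imread("pics/sg.png");a=crop(s,120,190,150,165,2.6);s=cv2.imread("pics/s1.png");b=crop(s,120,190,150,165,2.6)
cv2.imwrite("pics/c2.png",np.hstack([a,b]))
E
```

```text
4.2583
ft [-0.44424693  0.28901908  0.54548283] [ 0.50391888 -0.39471833  0.15519643]
op 0.12204434024420856 97.53658533096313 ft [-1.20586462  1.88680116  4.05820144]
ft [ 1.06385871  0.85279613 -4.46798393] [ 0.01885415 -0.03096929  0.02423863] 6.375
```

View pics/c2.png

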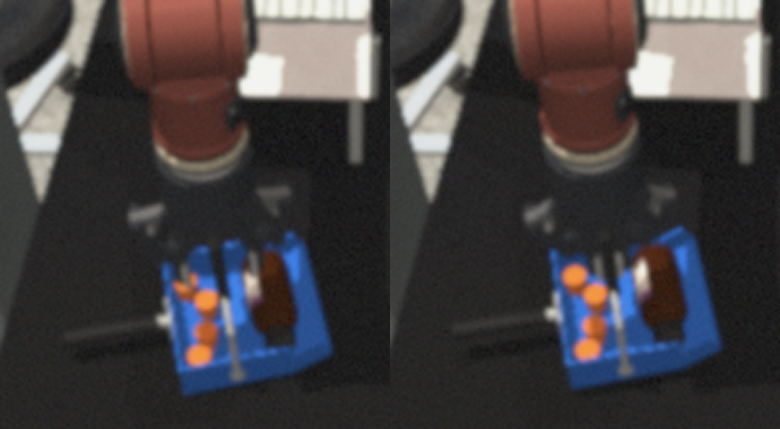

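Lifted with the bail gripped and everything still inside (stoppers at crop x≈590, bottle at ≈655). Now I'll carry it level to the shelf.

```bash
python3 - <<'E'
from h import *
p,o=down(SC+.275*UP,SCY); arm.line_to(p,.1,o)
p,o=down(st(-.055,0,.275),STY); arm.line_to(p,.09,o)
p,o=down(st(-.055,0,.216),STY); arm.line_to(p,.08,o)
arm.pause(.3);f0=arm.read_ft_force()[2];print("w",f0,arm.read_wrist_torque(),arm.read_time())
cv2.imwrite("pics/s2.png",snapshot("side"));cv2.imwrite("pics/t2.png",snapshot("top"))
for k in range(14):
    p,o=down(st(-.055,0,.215-.001*k),STY);arm.line_to(p,.01,o);f=arm.read_ft_force()[2]
    if f-f0>4: break
print(k,f,arm.read_tool_pos(),arm.read_time())
cv2.imwrite("pics/s3.png",snapshot("side"));cv2.imwrite("pics/t3.png",snapshot("top"))
cv2.imwrite("pics/c3.png",np.hstack([crop(cv2.imread("pics/s3.png"),160,90,140,160,2.8),crop(cv2.imread("pics/t3.png"),225,160,130,145,2.8)[:448].copy() if 0 else cv2.resize(cv2.imread("pics/t3.png")[160:300,225:350],(400,448),interpolation=cv2.INTER_CUBIC)]))
E
```

```text
w -5.492930475532118 [ 0.05805029  0.04088138 -0.05833702] 12.4167
5 -0.7290346830479844 [ 0.52670319 -0.14291258  0.26460079] 14.0167
```

View pics/c3.png

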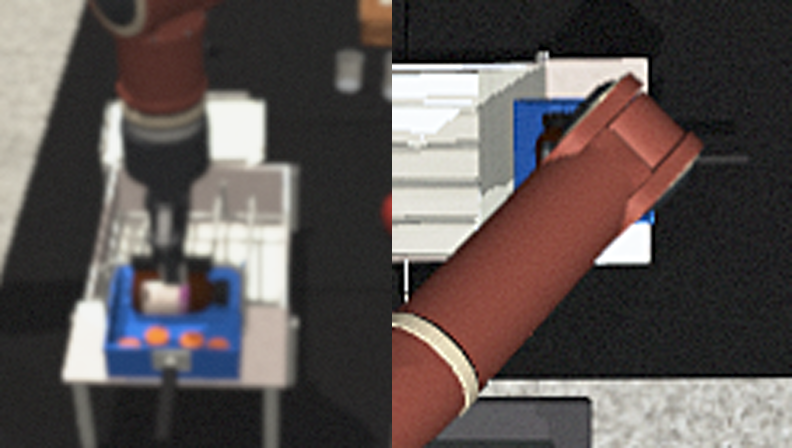

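Scoop rests on the shelf with its spout over the chute and all pieces inside. I'll release it and move to the tail pre-grasp.

```bash
python3 - <<'E'
from h import *
arm.move_gripper(.5)
p,o=down(st(-.055,0,.33),STY);arm.line_to(p,.2,o)
P,o=tailpose(0,np.radians(40),-1); z=Ro.from_quat(o).as_matrix()[:,2]
arm.movep(list(np.array(P)-.11*z),o)
print(arm.read_time(),arm.read_joint_positions())
cv2.imwrite("pics/s4.png",snapshot("side"));cv2.imwrite("pics/t4.png",snapshot("top"))
cv2.imwrite("pics/c4.png",np.hstack([crop(cv2.imread("pics/s4.png"),160,90,140,160,2.8),cv2.resize(cv2.imread("pics/t4.png")[160:300,225:350],(400,448),interpolation=cv2.INTER_CUBIC)]))
E
```

```text
16.1917 [ 0.33928098  1.00798761  0.93988317  1.25132514 -0.99274979  1.93321734
  1.28464714]
```

View pics/c4.png

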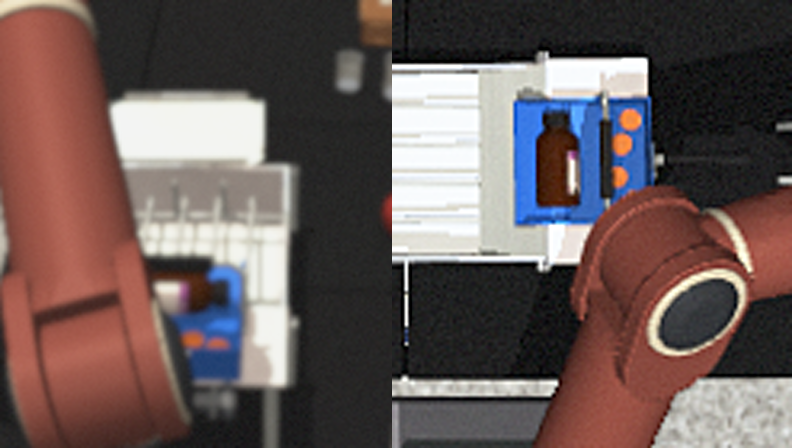

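```bash
python3 - <<'E'
from h import *
np.set_printoptions(precision=4,suppress=True)
t=cv2.imread("pics/t4.png");hsv=cv2.cvtColor(t,cv2.COLOR_BGR2HSV)
b=cv2.inRange(hsv,(100,120,60),(125,255,255));
L=[];
for v in range(195,226,2):
    u=np.where(b[v,250:300])[0]; L.append((u[0]+250-.5,v))
P=plane("top",L,.13);print("lip pts",[ (np.dot(p-ST,SX),np.dot(p-ST,SY)) for p in P[[0,len(P)//2,-1]]])
v=np.where(b[180:240,270])[0]+180;P=plane("top",[(270,v[0]-.5),(270,v[-1]+.5)],.135);print("sides lat",(P-ST)@SY)
P=plane("top",[(308.1,209.4),(308.1+50/3.2,209.7)],.138);print("tail lat",(P-ST)@SY,(P-ST)@SX)
E
```

```text
lip pts [(np.float64(0.031639365103067134), np.float64(-0.04890820788567427)), (np.float64(0.03224414159189688), np.float64(0.002732482629043083)), (np.float64(0.029555672311238075), np.float64(0.04781679741545156))]
sides lat [-0.0628  0.0624]
tail lat [-0.0004  0.0013] [-0.1142 -0.1646]
```

The scoop sits exactly as planned (lip at 31.5 mm, sideways offset about 0). I'll grip the tail and tip.

```bash
cat > tip.py <<'E'
from h import *
def go(a,b,step=6,v=.07,flim=35,**k):
    n=max(1,int(np.ceil(abs(b-a)/step))); fm=0
    for th in np.linspace(a,b,n+1)[1:]:
        p,o=tailpose(np.radians(th),np.radians(40),-1,**k);arm.line_to(p,v,o)
        f=np.linalg.norm(arm.read_ft_force());fm=max(fm,f)
        if f>flim: print("force",th,f);break
    return th,fm
E
python3 - <<'E'
from tip import *
p,o=tailpose(0,np.radians(40),-1);arm.line_to(p,.12,o)
arm.move_gripper(0,90);print("op",arm.read_opening()*85,arm.read_finger_force(),arm.read_ft_force())
print(go(0,36),arm.read_ft_force(),arm.read_time())
cv2.imwrite("pics/t5.png",snapshot("top"))
print(go(36,58,dz=.001),arm.read_ft_force(),arm.read_time())
arm.pause(.7)
cv2.imwrite("pics/s6.png",snapshot("side"));cv2.imwrite("pics/t6.png",snapshot("top"))
cv2.imwrite("pics/c6.png",np.hstack([crop(cv2.imread("pics/s6.png"),160,90,140,160,2.8),cv2.resize(cv2.imread("pics/t6.png")[160:300,185:310],(400,448),interpolation=cv2.INTER_CUBIC)]))
print(arm.read_time())
E
```

```text
op 12.854413558424476 87.6755440235138 [-0.50032882 -1.62812468  3.48186687]
(np.float64(36.0), np.float64(3.0032917184907983)) [-0.12518277 -0.49826936  0.43835182] 20.4917
(np.float64(58.0), np.float64(2.62488419275603)) [ 1.28308172  1.70556922 -1.52798952] 22.2833
23.0833
```

View pics/c6.png

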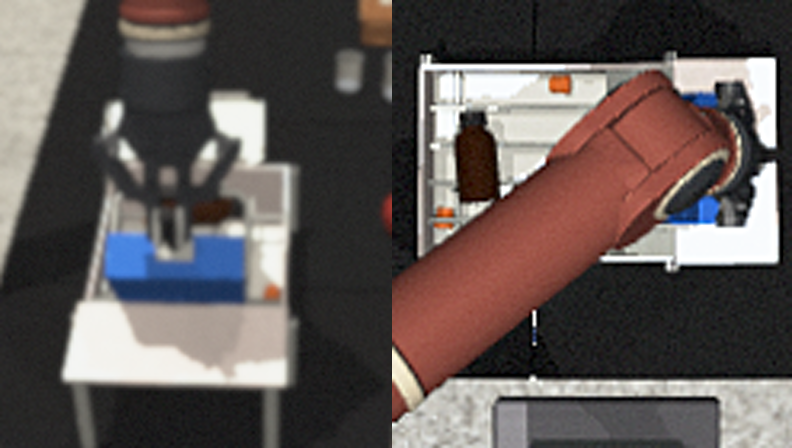

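The bottle is out and at the stop pins (right crop ≈(477,157)). Two stoppers are visible on the grate side and the arm hides the rest. I'll tip slightly more with a small shake, return to level, release and look.

```bash
python3 - <<'E'
from tip import *
th=58
for b in(61,56,61): r=go(th,b,v=.12,dz=.002);th=b;print(r)
arm.pause(.4)
print(go(61,12,step=7,v=.09,dz=.001),go(12,0,v=.05,dz=.0003),arm.read_ft_force(),arm.read_time())
cv2.imwrite("pics/s7.png",snapshot("side"));cv2.imwrite("pics/t7.png",snapshot("top"))
cv2.imwrite("pics/c7.png",np.hstack([crop(cv2.imread("pics/s7.png"),160,90,140,160,2.8),cv2.resize(cv2.imread("pics/t7.png")[160:300,185:310],(400,448),interpolation=cv2.INTER_CUBIC)]))
E
```

```text
(np.float64(61.0), np.float64(2.579400257788068))
(np.float64(56.0), np.float64(1.9364214946075193))
(np.float64(61.0), np.float64(2.3575985811580757))
(np.float64(12.0), np.float64(3.3780354944498336)) (np.float64(0.0), np.float64(1.9409564150167036)) [0.01237172 0.43344261 1.89190017] 28.55
```

View pics/c7.png

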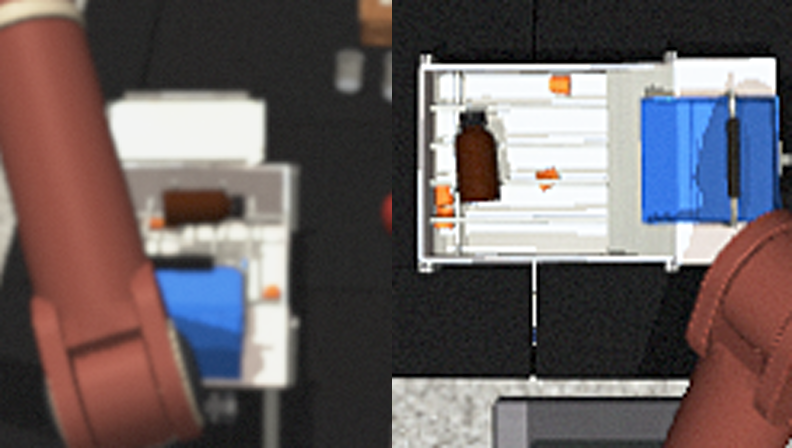

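The scoop is empty and level. Oranges are at crop px (560,85), (547,178), (445,195) and (445,215). I'll release, back off and measure the stopper heights and the bottle.

```bash
python3 - <<'E'
from tip import *
np.set_printoptions(precision=4,suppress=True)
arm.move_gripper(.5)
p,o=tailpose(0,np.radians(40),-1);z=Ro.from_quat(o).as_matrix()[:,2];pb=np.array(p)-.11*z
arm.line_to(list(pb),.2)
p,o=down(st(-.25,.0,.35),STY,1) 
arm.movep(p,o);print(arm.read_time())
B={}
for n in("top","side"):
    im=snapshot(n);cv2.imwrite(f"pics/{n}8.png",im);h=cv2.cvtColor(im,cv2.COLOR_BGR2HSV)
    m=cv2.inRange(h,(5,130,120),(18,255,255));w=np.zeros_like(m)
    if n=="top": w[170:250,190:320]=1
    else: w[90:250,180:275]=1
    k,l,s,c=cv2.connectedComponentsWithStats(m*w)
    print(n,[(np.round(c[i],1).tolist(),int(s[i,4]),s[i,:4].tolist()) for i in range(1,k) if s[i,4]>3])
    B[n]=c[1:]
    g=((im.max(2)<110)*w).astype(np.uint8)
    if n=="top":
        g[:,:200]=0;g[:,235:]=0;q=max(cv2.findContours(g,0,1)[0],key=cv2.contourArea);r=cv2.minAreaRect(q);print("bottle",r)
        P=plane("top",cv2.boxPoints(r),.07);C=P.mean(0);print(C,[np.linalg.norm(P[i]-P[i+1])for i in(0,1)],"stand",(C-ST)@SX,(C-ST)@SY,[((x-ST)@SX,(x-ST)@SY)for x in P])
P=plane("top",B["top"],.015);print("pan pos",[((x-ST)@SX,(x-ST)@SY)for x in P]);print("pred side z.015",proj("side",P));print("pred side z.06",proj("side",plane("top",B["top"],.06)))
cv2.imwrite("pics/c8.png",np.hstack([cv2.resize(cv2.imread("pics/side8.png")[100:240,170:295],(400,448),interpolation=cv2.INTER_CUBIC),cv2.resize(cv2.imread("pics/top8.png")[160:300,185:310],(400,448),interpolation=cv2.INTER_CUBIC)]))
E
```

```text
30.8417
top [([236.9, 186.0], 28, [234, 184, 7, 5]), ([233.2, 214.2], 17, [230, 213, 7, 3]), ([200.7, 222.4], 46, [198, 218, 6, 10])]
bottle ((217.0, 174.5), (9.0, 34.0), 90.0)
[0.6474 0.0987 0.07  ] [np.float64(0.11538262992766135), np.float64(0.03053202720743527)] stand 0.18469231391350227 -0.1236524909038061 [(np.float64(0.24232378728733478), np.float64(-0.13971080376456588)), (np.float64(0.12695149559669047), np.float64(-0.13816626529869894)), (np.float64(0.12715355752405796), np.float64(-0.10763490672471673)), (np.float64(0.24234041524592595), np.float64(-0.10909798782724302))]
side [([256.6, 194.1], 11, [255, 193, 4, 3])]
pan pos [(np.float64(0.12071244768383091), np.float64(-0.08836501110875254)), (np.float64(0.1344588743729391), np.float64(0.010055590834239361)), (np.float64(0.24820782666068794), np.float64(0.03738708438825912)), (np.float64(0.13866477427051457), np.float64(0.02309200215508012)), (np.float64(0.2559066742288636), np.float64(0.06371324366510953)), (np.float64(0.2436480170355896), np.float64(0.06380830134906669))]
pred side z.015 [[257.2871 194.9714]
 [226.2225 191.4865]
 [220.5739 168.8266]
 [222.2177 190.5306]
 [213.0011 167.2851]
 [212.6226 169.5597]]
pred side z.06 [[256.203  184.6   ]
 [225.2962 181.2385]
 [219.7364 159.3023]
 [221.3134 180.3155]
 [212.205  157.8163]
 [211.8222 160.0186]]
```

View pics/c8.png

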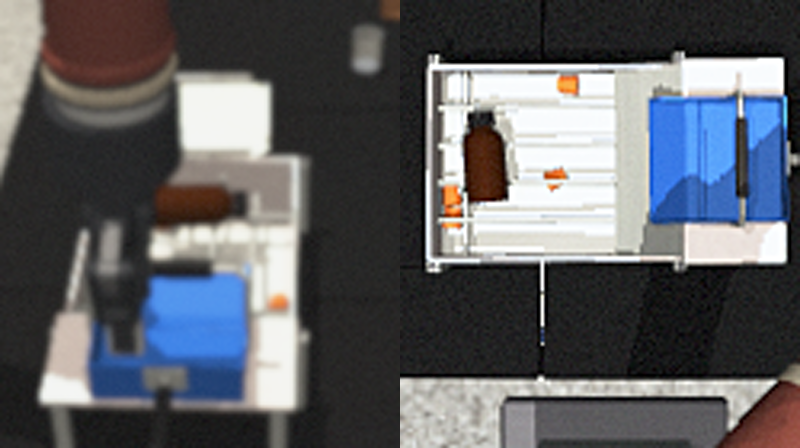

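Stopper 1 triangulates to pan height: predicted side px (257,195), seen (256.6,194). The far pair also matches at (215,169), and the bars pass over the others. Now I'll locate and pick the bottle.

```bash
python3 - <<'E'
from h import *
np.set_printoptions(precision=4,suppress=True)
im=cv2.imread("pics/top8.png");m=np.zeros(im.shape[:2],np.uint8);m[194:225,203:222]=(im[194:225,203:222].max(2)<115)
q=max(cv2.findContours(m,0,1)[0],key=cv2.contourArea);r=cv2.minAreaRect(q);print(r,cv2.contourArea(q))
v,u=np.nonzero(m);rows=np.arange(v.min(),v.max()+1);mid=[u[v==k].mean() for k in rows];wd=[int((v==k).sum()) for k in rows];print(list(zip(rows.tolist(),np.round(mid,1).tolist(),wd)))
P=plane("top",np.c_[mid,rows],.07);
for p in P[[0,len(P)//2,-1]]: print((p-ST)@SX,(p-ST)@SY,p)
body=P[[i for i,w in enumerate(wd) if w>=10]];a=np.polyfit(body[:,0],body[:,1],1);print("axis yaw",np.degrees(np.arctan(a[0])),"ext",(P[0]-P[-1])[0])
P=P.mean(0)
print("ik",[arm.ik(*down(st(.205,0,z),STY+.04,s)) for z in(.2,.073) for s in(1,-1)])
# pins
print("pins px",proj("top",[st(.23,.028,.088),st(.23,-.028,.088)]))
E
```

```text
((211.5, 208.5), (13.0, 29.0), 0.0) 300.0
[(194, 213.0, 1), (195, 209.5, 8), (196, 209.5, 8), (197, 210.0, 9), (198, 210.0, 9), (199, 209.5, 8), (200, 210.0, 9), (201, 210.5, 10), (202, 210.5, 12), (203, 210.5, 12), (204, 211.0, 13), (205, 211.0, 13), (206, 211.0, 13), (207, 211.0, 13), (208, 211.0, 13), (209, 211.0, 13), (210, 211.0, 13), (211, 211.0, 13), (212, 211.0, 13), (213, 211.0, 13), (214, 211.5, 14), (215, 211.0, 13), (216, 211.5, 14), (217, 211.5, 14), (218, 211.5, 14), (219, 211.5, 14), (220, 212.0, 13), (221, 212.0, 13), (222, 210.4, 12), (223, 206.5, 2)]
0.1983857017802331 -0.057785582121998885 [0.5814 0.1116 0.07  ]
0.2053964753668965 -0.0073312026841880545 [0.5308 0.118  0.07  ]
0.22086661629036397 0.03955010044707285 [0.4838 0.1329 0.07  ]
axis yaw 2.9295942128525843 ext 0.09760306772537886
ik [array([-0.5553,  0.5287,  0.4458,  1.8272, -0.2934,  0.8511,  1.6557]), array([-0.9556,  0.846 ,  1.2896,  1.838 , -0.8883,  1.1859, -0.8816]), array([-0.4918,  0.7138,  0.3597,  1.9346, -0.4409,  0.5704,  1.7862]), array([-0.8785,  0.9976,  1.1202,  1.9459, -1.1153,  1.0014, -0.7216])]
pins px [[203.0696 219.5548]
 [202.9902 202.7098]]
```

```bash
python3 - <<'E'
from h import *
Y=STY+np.radians(2.3)
arm.move_gripper(.67,45)
arm.movep(*down(st(.204,.0,.30),Y))
p,o=down(st(.204,0,.13),Y);arm.line_to(p,.2,o)
p,o=down(st(.204,0,.0745),Y);arm.line_to(p,.06,o);print("ft",arm.read_ft_force())
arm.move_gripper(0,45);print("op mm",arm.read_opening()*85,arm.read_finger_force(),arm.read_ft_force())
p,o=down(st(.204,0,.082),Y);arm.line_to(p,.05,o)
p,o=down(st(.204,0,.20),Y);arm.line_to(p,.15,o);print("ft",arm.read_ft_force(),arm.read_opening()*85,arm.read_time())
p,o=down([.482,.367,.20],Y);arm.line_to(p,.15,o)
p,o=down([.482,.367,.05],Y);arm.line_to(p,.12,o);arm.pause(.2)
f0=arm.read_ft_force()[2]
for k in range(12):
    p,o=down([.482,.367,.036-.0012*k],Y);arm.line_to(p,.02 if k else .05,o);f=arm.read_ft_force()[2]
    if f-f0>1.2: break
print(k,f0,f,arm.read_tool_pos(),arm.read_time())
arm.move_gripper(.72);p,o=down([.482,.367,.25],Y);arm.line_to(p,.2,o)
arm.movep(*down([.482,.52,.3],Y)); print(arm.read_time())
t=snapshot("top");s=snapshot("side");cv2.imwrite("pics/t9.png",t);cv2.imwrite("pics/s9.png",s)
cv2.imwrite("pics/c9.png",np.vstack([crop(t,110,160,260,105,3),crop(s,160,70,200,75,3.9)[:,:780]]))
E
```

```text
ft [-0.24986008  1.01573287  1.57743873]
op mm 41.26396343780539 45.06408819950593 [ 0.01456243 -0.23998393  2.69566603]
ft [-0.86792663 -0.37293758 -0.99646941] 41.33213729736581 36.4833
3 -1.1642091477450731 0.7669846608737623 [0.48195393 0.3669524  0.08632211] 41.1083
43.3583
```

View pics/c9.png

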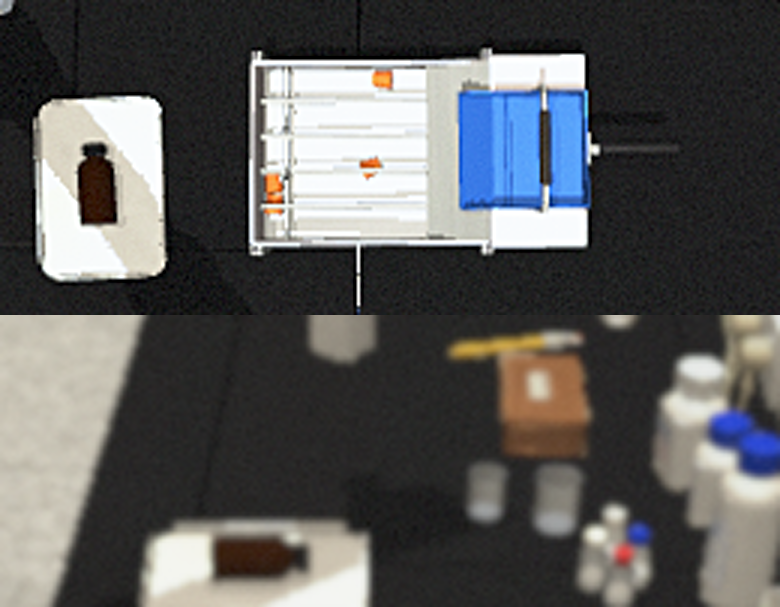

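The bottle lies in the tray (crop ≈(97,185)) and the scoop is level on the shelf. One last numeric check that every stopper is at pan height.

```bash
python3 - <<'E'
from h import *
np.set_printoptions(precision=1,suppress=True)
s=cv2.imread("pics/s9.png");t=cv2.imread("pics/t9.png")
cv2.imwrite("pics/c10.png",np.vstack([crop(s,185,140,90,60,6),crop(t,192,170,60,27,9),crop(t,192,196,60,27,9)][:1]+[crop(t,192,205,60,27,9)]))
for n,im,w in(("side",s,(140,210,180,275)),("top",t,(170,250,190,250))):
    m=np.zeros(im.shape[:2],np.uint8);a=w;m[a[0]:a[1],a[2]:a[3]]=cv2.inRange(cv2.cvtColor(im,cv2.COLOR_BGR2HSV),(5,110,110),(20,255,255))[a[0]:a[1],a[2]:a[3]]
    k,l,q,c=cv2.connectedComponentsWithStats(m)
    for i in range(1,k):
        if q[i,4]>3:
            print(n,c[i],q[i])
            if n=="top": print("   side if pan",proj("side",plane("top",[c[i]],.015)),"if on bars",proj("side",plane("top",[c[i]],.06)))
E
```

```text
side [218.2 169.4] [214 168  10   4  36]
side [256.7 194.2] [254 192   6   5  18]
top [237.2 186.1] [234 184   7   6  34]
   side if pan [[257.1 195.2]] if on bars [[256.1 184.8]]
top [233.2 214.2] [230 213   7   3  17]
   side if pan [[226.2 191.5]] if on bars [[225.3 181.2]]
top [200.5 222.5] [198 218   6  10  50]
   side if pan [[220.5 168.7]] if on bars [[219.7 159.2]]
top [200.5 230. ] [198 230   6   1   6]
   side if pan [[212.8 168.6]] if on bars [[212.  159.1]]
```

View pics/c10.png

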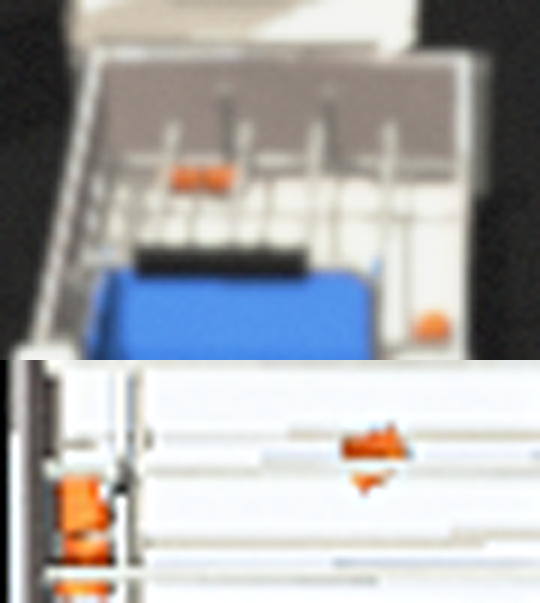

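All four stoppers are in the pan: two by the end wall, one under a bar and one at the side. I'm handing the job in.

```bash
python3 -c "
from station import ticket,arm
print(arm.read_time(),arm.read_ft_force());print(ticket.finish_job())"
```

```text
43.4583 [-0.49779468  0.13066085 -0.38035877]
the job is handed in; nothing more can be done
None
```

The job is handed in at 43.5 s of the 72 s: the scoop was emptied and stands level on the shelf, all four stoppers are in the pan, the brown bottle lies in the tray, and no other glassware or bottles were handled.

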